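Unclamp a welded stub and hold its sensor boss up to the inspection camera

ROBOT

A 6-joint arm with a two-finger parallel gripper is mounted at the origin on the work surface. World frame = base frame: x ahead of the robot, y to its left, z up, the work surface at z = 0. Lengths are in m, angles in degrees, forces in N, time in s.
With the tool pointing down it reaches from about 0.325 to 0.925 m from the base axis. Payload 3.1 kg.
Tool frame: the origin (TCP) lies midway between the tips of the shut fingers; the grasp point (between the pads) lies 19 mm behind it; y points along the fingers, z is the direction in which the jaws open and shut, and the axes are right-handed (so a half turn about y gives the same grasp; the last joint's range is limited). The gripper opens to 85 mm and grips with 20 to 120 N. Pads are 22 mm wide; open, the fingers measure 114 mm over their backs; the gripper's body (76 mm by 85 mm) begins 54 mm behind the grasp point. The pads swing forward as they close: fully open they stand 13 mm farther back than shut.
Start: joints at [70.749, 12.427, 92.441, -0, 75.132, -6.429], TCP at [0.139, 0.609, 0.231] pointing down, gripper open.
Joint ranges: [-157.48, 157.48], [-44.54, 120.13], [17.64, 146.25], [-64.5, 244.5], [7.68, 150.69], [-147.95, 147.95]. Speed limits (degrees/s): [159.86, 159.86, 180, 180, 180, 180].

INTERFACE

Orientations are given as a 3x3 rotation matrix whose columns are the frame's x, y, z axes.
In Python, from rig import readout, vision, manip gives the robot as it stands.
- The arm moves only by the tool jog_arm, never from a script. Its argument "plan" is a list of rows, each a list of 7 numbers: the turn, a rotation vector about the tool's x, y, z in degrees, then the shift along the tool's x, y, z in units of 30 mm (1.0 is 30 mm), then the gripper command: -1 is fully open, 1 is shut, values between are in proportion. In form: [[wx, wy, wz, tx, ty, tz, fingers], ...]. A call has 1 to 8 rows; each row shifts and turns the commanded pose from where the row before left it, along the tool's axes as they then stand; what a row does not reach is not made up. A row lasts 1/12 s, in which the tool goes at most 41.7 mm and 7.16 degrees, less where a joint would pass 70% of its speed; a pose out of reach is approached as far as the arm can. A call is refused whole if a number of a shift passes 1 or a number of a turn 7.16, either way. A call with a gripper value outside its range is refused whole. The fingers move at their own pace and stop on an object; the grip force is fixed at half the most. Time passes only in rows, so rows that do not move let the fingers close. It gives the time, the measured TCP pose, the force and the opening at its end, in the units of the state.
- readout.state(): the state, without advancing time (a new reading comes with each control period).
- vision.camera(name): name is "side" or "top"; returns a dict with "image" (420x560x3 uint8, red, green, blue), "camera_matrix" (3x3 intrinsics, pixels), "world_from_camera" (4x4, takes a point from camera to world coordinates). Camera axes: x right, y down, z forward; pixel columns grow to the right and rows downward; lengths in m; the calibration is good to about 2 mm. A picture is of the moment at which its call begins. There is no depth.
- manip.finish_job(): hands the job in, once; it reports no verdict.
Trained networks look in a picture, given as the dict that the camera call returned (one of the last four; its "shot" number tells which), for a name from the list of things; names that differ only in an ending like _2 or _b are one class to them, and where a whole thing is asked for, a point or a joint stands for the part that bears it (a point fixed in the world has none). Each returns a list of dicts, best first, with "score" (0 to 1); they miss things now and then, are a little off and sometimes report something else, mostly with a low value. They report only what shows in the picture. A call takes as long as a camera call. They do not tell look-alikes from the thing itself.
- vision.trace(name, picture): "pixels" (420x560 bool, what is visible of it) and "pixel" ([column, row] in pixels, amid what is visible of it).
The state is a dict: "t": time; "q": joint angles; "dq": joint speeds; "tau": joint torques, N m; "position": TCP position; "orientation": TCP orientation; "wrist_force": force on the tool from outside, world axes, zero at the start; "torque": the same for the moment, N m; "width": finger opening in m.
Only numpy, scipy, OpenCV 4.12 (cv2) and the standard library are available. Lean on these libraries where they do the work, as an engineer would, in place of code of your own. Each camera call takes 0.05 s, during which the arm holds its last target. There are 200 camera calls.

TASK

The welded exhaust stub in the weld fixture is ready for inspection: swing the toggle clamp's handle right over to open it, and only then lift the stub out of the fixture by its tube. Hold it up in front of the inspection camera with the sensor boss pointing straight into the lens, centred in the view and 120 mm from the lens to the boss's face, flange end down and not leaning to either side as the camera sees it (if the camera looks down, tip the stub back to match). Finish while holding it there, still and clear of everything; leave the clamp open, do not bump the camera and leave the other things on the bench where they are.

Things in the scene. Friction and masses are not known exactly. Their poses are not given: they have to be found in the camera images.
- stub_center (a point): the work: a welded exhaust stub (0.36 to 0.54 kg) standing in the fixture: round flange 90 mm diameter, 8 mm thick, on it a steel tube 45 mm outside, open at the top, 113 mm high in all, with a brass boss on one side. This point: on the tube's axis, 56.5 mm above the flange's underside. z: up the tube; x: out towards the boss. The top 35 mm of tube is bare and can be gripped from any side
- boss_face (a point): centre of the outer face of the round brass sensor boss (28 mm diameter) welded to the tube, 42 mm from the tube's axis, 50 mm above the flange's underside; axes as for stub_center, so x points straight out of the boss
- fixture_axis (a point): weld fixture fixed to the bench: steel plate 230 x 130 x 15 mm with four dowels 14 mm high round the flange (1 mm clear). This point: on the plate's upper face on the stub's axis. x points from the stub to the toggle clamp, z up. The plate reaches from x = -70 to +160 mm, 65 mm either side
- clamp_grip (a point): a point in the red handle grip (18 mm diameter) of the toggle clamp, 85 mm from the handle's pivot; the grip reaches from 40 to 112 mm from the pivot. z runs along the handle away from the pivot. Closed, the handle stands upright, 92 mm from the stub's axis, with 60 mm of free space between it and the tube
- clamp_hinge (a point): the handle's pivot, 92 mm from the stub's axis along the fixture's x, 9 mm above the plate. The handle turns about the fixture's y axis: its top swings over, away from the stub
- clamp (a joint): handle angle: 0 = closed (upright, hold-down arm's rubber foot over the flange), 1.25 rad = fully open at its stop (handle laid over away from the stub, hold-down arm swung up nearly upright, its foot 62 mm from the stub's axis, 105 mm above the bench). Below about 1.0 the foot is still over the flange. A push of 4 to 6 N on the grip moves it; it stays where left
- lens (a point): inspection camera on a steel column fixed to the bench: blue body, black lens, white ring light 72 mm across. This point: centre of the lens's front face, 0.25 to 0.34 m above the bench. The camera looks along this frame's -x (level or dipping, see camera_tilt); z is the camera's upright, y is level. The column stands behind it, on its +x side
- camera_height (a joint): height setting of the camera on its column, m; already set, not to be changed
- camera_tilt (a joint): downward tilt of the camera, rad (0 = level; set between 0.12 and 0.45); already set, not to be changed
- spray_can: upright spray can of anti-spatter with an orange band, 66 mm diameter, 190 mm tall; origin under its centre; a bystander
- magnet: red triangular magnetic welding square standing on its edge, about 95 x 20 x 98 mm high; origin under its centre; a bystander
- tape_measure: black and yellow tape measure standing on edge, 66 x 40 x 62 mm high; origin under its centre; a bystander
- flange_blank: bare round flange ring lying flat (no tube on it), 90 mm outside, 42 mm bore, 8 mm thick; origin under its centre; a bystander
- wood_block: block of pale wood, 110 x 60 x 50 mm high; origin under its centre; a bystander
- tin: closed yellow and red tin, 86 mm diameter, 104 mm tall; origin under its centre; a bystander
- wire_brush: wire brush with a yellow handle lying on its bristles, about 245 x 24 mm, 26 mm high; origin under its middle; a bystander
Things that resemble listed ones, but are neither listed nor needed, are in the scene too. Leave any black or turquoise look-alike of the part that bears stub_center alone.

How it is judged:
By the outcome, as a careful person would: the job done as asked, in the order asked, and still so for the second after the job is handed in, while the arm keeps its last pose, push and grip.
It also fails if it takes over 48 s, if anything falls off the work surface, if the arm or the gripper's body presses on something with over 40 N, if the wrist force passes 120 N, or if a joint passes its speed limit or range.

## Working session

There is one attempt and no reset: what is moved stays moved. The work goes in short steps, Python scripts to look and compute and a tool call to move; the robot and the scene stay as the last step left them, time stands still between calls to the robot, and variables do not carry over. Pictures are saved under pics/ and viewed, about 8 in all and at most 12, crops included, and the job is handed in when it is done.

Besides the shell and the picture viewer there is one more tool, called after "Emit:" as name(argument=value, ...) on one line, values as JSON. jog_arm: Moves the arm, as the interface text tells. Its arguments: {"type":"object","properties":{"plan":{"type":"array","items":{"type":"array","items":{"type":"number"}}}},"required":["plan"]}

```bash
mkdir -p pics; ls; python3 - <<'E'
from rig import readout, vision
import cv2, numpy as np, pickle
s=readout.state(); print(s)
D={}
for n in ("side","top"):
    c=vision.camera(n); D[n]=c
    cv2.imwrite(f"pics/{n}0.png",c["image"][:,:,::-1])
    print(n,c["camera_matrix"].tolist(),np.round(c["world_from_camera"],4).tolist())
    for k in ("stub_center","boss_face","clamp_grip","clamp_hinge","lens","fixture_axis","spray_can","magnet","tape_measure","flange_blank","wood_block","tin","wire_brush"):
        try:
            r=vision.trace(k,c); print(n,k,[(round(x["score"],2),np.round(x["pixel"]).tolist(),int(x["pixels"].sum())) for x in r[:4]])
        except Exception as e: print(k,e)
pickle.dump(D,open("D0.pkl","wb"))
E
```

```text
pics
{'t': 0.0, 'q': array([ 7.07493027e+01,  1.24796026e+01,  9.25292814e+01,  1.38756219e-03,
        7.51317578e+01, -6.42846269e+00]), 'dq': array([ 0.01052812,  0.06954077,  0.03148564, -0.00290571, -0.03461847,
        0.02925993]), 'tau': array([ 1.19837096e-03, -3.96833110e+01, -3.03857911e+01,  1.54222636e-05,
        9.70414840e-03,  6.63258248e-06]), 'position': array([0.13840182, 0.60864092, 0.22993016]), 'orientation': array([[ 9.75061796e-01, -8.31404562e-04,  2.21931979e-01],
       [-2.21933336e-01, -2.30969051e-03,  9.75059106e-01],
       [-2.98074402e-04, -9.99996987e-01, -2.43660737e-03]]), 'wrist_force': array([ 0.4063877 , -0.28080677,  0.649566  ]), 'torque': array([ 0.01351439,  0.00801863, -0.02856692]), 'width': 0.08574850989463978}
side [[544.456899068084, 0.0, 274.9749069514044], [0.0, 544.456899068084, 211.1062595242071], [0.0, 0.0, 1.0]] [[0.8633, -0.3944, 0.3149, -0.0094], [-0.5044, -0.6503, 0.5681, -1.0478], [-0.0193, -0.6493, -0.7603, 1.5131], [0.0, 0.0, 0.0, 1.0]]
side stub_center [(0.86, [268.0, 275.0], 747), (0.81, [240.0, 320.0], 828), (0.59, [249
[... 992 characters left out ...]
, 0.0, 1.0]]
top stub_center [(0.8, [343.0, 285.0], 475), (0.68, [319.0, 244.0], 483), (0.57, [270.0, 231.0], 485)]
top boss_face [(0.9, [274.0, 230.0], 458), (0.79, [318.0, 239.0], 504), (0.77, [346.0, 285.0], 465)]
top clamp_grip [(0.57, [326.0, 213.0], 26)]
top clamp_hinge []
top lens [(0.84, [163.0, 142.0], 767)]
top fixture_axis [(0.68, [324.0, 218.0], 1768)]
top spray_can [(0.8, [149.0, 271.0], 639)]
top magnet [(0.85, [397.0, 269.0], 239)]
top tape_measure [(0.7, [229.0, 218.0], 251)]
top flange_blank [(0.96, [228.0, 263.0], 354)]
top wood_block [(0.67, [343.0, 160.0], 563)]
top tin [(0.97, [249.0, 146.0], 654)]
top wire_brush [(0.92, [412.0, 204.0], 493), (0.26, [402.0, 269.0], 278)]
```

```bash
python3 - <<'E'
import pickle,cv2
D=pickle.load(open("D0.pkl","rb"))
a=D["side"]["image"][70:400,120:420,::-1]; cv2.imwrite("pics/s1.png",cv2.resize(a,None,fx=1.8,fy=1.8,interpolation=cv2.INTER_CUBIC))
a=D["top"]["image"][110:310,110:440,::-1]; cv2.imwrite("pics/t1.png",cv2.resize(a,None,fx=2.4,fy=2.4,interpolation=cv2.INTER_CUBIC))
E
```

```text
(no output)
```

View pics/s1.png

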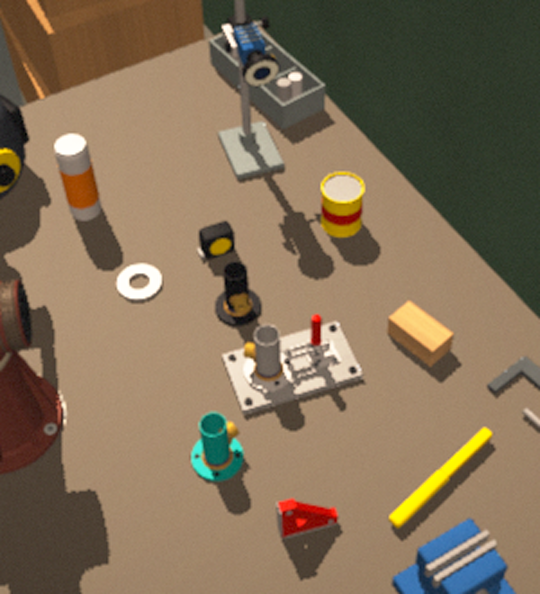

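View pics/t1.png

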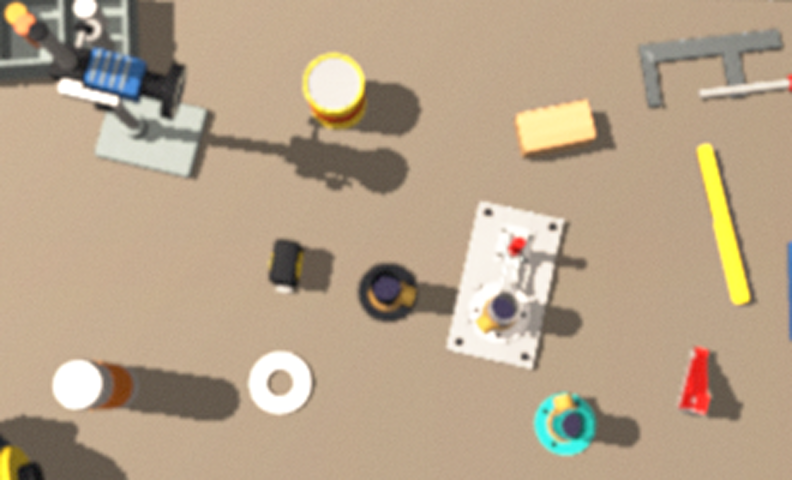

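```bash
cat > h.py <<'E'
import numpy as np,cv2,pickle
def proj(c,P):
    T=np.linalg.inv(c["world_from_camera"]); P=np.atleast_2d(P)
    q=(P@T[:3,:3].T+T[:3,3])@np.asarray(c["camera_matrix"]).T
    return q[:,:2]/q[:,2:]
def ray(c,px):
    T=c["world_from_camera"]; d=T[:3,:3]@np.linalg.inv(c["camera_matrix"])@[px[0],px[1],1]
    return T[:3,3],d/np.linalg.norm(d)
def onz(c,px,z):
    o,d=ray(c,px); return o+d*(z-o[2])/d[2]
def tri(cs,pxs):
    A=0;b=0
    for c,p in zip(cs,pxs):
        o,d=ray(c,p); M=np.eye(3)-np.outer(d,d); A=A+M; b=b+M@o
    return np.linalg.solve(A,b)
E
python3 - <<'E'
from h import *
D=pickle.load(open("D0.pkl","rb"))
from rig import vision
C={n:vision.camera(n) for n in("side","top")}
pickle.dump(C,open("D0.pkl","wb"))
def crop(c,x,y,w,h):
    return cv2.resize(c["image"][y:y+h,x:x+w,::-1],(400,300),interpolation=cv2.INTER_CUBIC)
s,t=C["side"],C["top"]
im=np.vstack([np.hstack([crop(s,220,75,80,60),crop(t,120,110,80,60)]),np.hstack([crop(s,240,235,80,60),crop(t,285,205,80,60)])])
cv2.imwrite("pics/z1.png",im)
L={n:vision.trace("lens",C[n])[0] for n in C}
F={n:vision.trace("fixture_axis",C[n])[0] for n in C}
for n in C:
    m=F[n]["pixels"].astype(np.uint8); k=cv2.findContours(m,0,2)[0]; k=max(k,key=cv2.contourArea)
    h=cv2.convexHull(k); print(n,cv2.approxPolyDP(h,4,True)[:,0].tolist())
    ys,xs=np.nonzero(L[n]["pixels"]); print("lens",xs.min(),xs.max(),ys.min(),ys.max(),L[n]["pixel"])
for n in C:
    for r in vision.trace("clamp_grip",C[n])[:1]: ys,xs=np.nonzero(r["pixels"]); print("grip",n,xs.min(),xs.max(),ys.min(),ys.max(),r["pixel"])
E
```

```text
side [[307, 251], [318, 280], [254, 297], [246, 267], [294, 247]]
lens 244 274 83 117 [259.6, 101.7]
top [[310, 194], [344, 202], [331, 262], [297, 254]]
lens 146 187 130 159 [164.6, 141.2]
grip side 292 297 245 262 [294.1, 253.4]
```

View pics/z1.png

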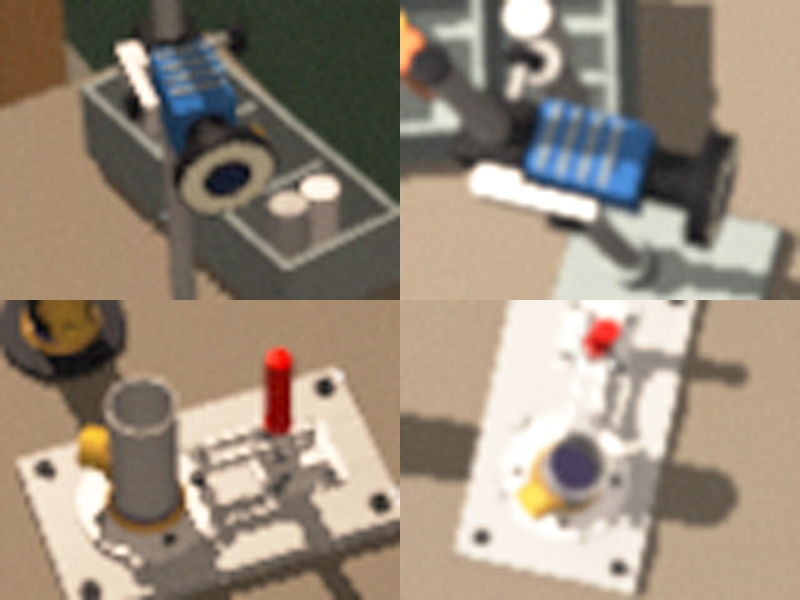

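```bash
cat > fit.py <<'E'
from h import *
from scipy.optimize import least_squares, minimize
C=pickle.load(open("D0.pkl","rb")); s,t=C["side"],C["top"]
f=lambda u,v,x,y:np.array([x+(u+.5)/5-.5,y+(v+.5)/5-.5])
print("tube top side",onz(s,f(140,103,240,235),.128),"top",onz(t,f(175,163,285,205),.128),tri([s,t],[f(140,103,240,235),f(175,163,285,205)]))
rt=[f(*p,285,205) for p in [(203,37)]]
print("grip top: tri", tri([s,t],[f(278,53,240,235),f(203,37,285,205)]))
def plate(p):
    c,sn=np.cos(p[2]),np.sin(p[2]); X=np.array([(160,65),(160,-65),(-70,-65),(-70,65)])/1e3
    return np.c_[p[0]+X@[c,-sn],p[1]+X@[sn,c],np.full(4,.015)]
obs=np.array([[310,194],[344,202],[331,262],[297,254]],float)
def res(p):return (proj(t,plate(p))-obs).ravel()
r=least_squares(res,[.27,-.1,-.2]); print("plate",r.x,np.degrees(r.x[2]),r.fun.round(1)); print("side corners",proj(s,plate(r.x)).round(0).tolist(),"axis side/top px",proj(s,[*r.x[:2],.128]),proj(t,[*r.x[:2],.128]))
# ring
def mask(c,x,y,w,h,fn):
    hsv=cv2.cvtColor(cv2.resize(c["image"][y:y+h,x:x+w],None,fx=5,fy=5,interpolation=cv2.INTER_CUBIC),cv2.COLOR_RGB2HSV).astype(int)
    return fn(hsv[...,0],hsv[...,1],hsv[...,2]).astype(np.uint8)
m=mask(s,220,75,80,60,lambda h,S,v:(v>110)&(S<110))
m[:,:170]=0;m[:125]=0;m[220:]=0;m[:,282:]=0
n,l,st,ce=cv2.connectedComponentsWithStats(m); i=1+np.argmax(st[1:,4]); k=max(cv2.findContours((l==i).astype(np.uint8),0,1)[0],key=cv2.contourArea)
k=cv2.convexHull(k); E=cv2.fitEllipse(k); print("ellipse",E,st[i])
E0=np.array([f(u,v,220,75) for u,v in k[:,0]])
e1,e2=f(335,137,120,110),f(308,243,120,110)
th=np.linspace(0,2*np.pi,90)
def ring(p):
    y,a=p[3],p[4]
    x=np.array([np.cos(y)*np.cos(a),np.sin(y)*np.cos(a),np.sin(a)]) # lens +x (rearwards, rising by tilt)
    Y=np.array([-np.sin(y),np.cos(y),0]); Z=np.cross(x,Y)
    return p[:3]+.036*(np.outer(np.cos(th),Y)+np.outer(np.sin(th),Z))
def res2(p):
    R=ring(p); ps,pt=proj(s,R),proj(t,R)
    # contour: signed distance of observed ring edge from projected ellipse
    d=[cv2.pointPolygonTest(ps.astype(np.float32).reshape(-1,1,2),tuple(map(float,q)),True) for q in E0]
    a=pt[np.argmin(pt[:,1])]-e1; b=pt[np.argmax(pt[:,1])]-e2
    return np.r_[np.array(d)*np.sqrt(8/len(d)),a,b]
p0=tri([s,t],[f(E[0][0],E[0][1],220,75),(e1+e2)/2]); print("lens tri",p0)
for y0 in (1.3,1.8):
    r2=least_squares(res2,[*p0,y0,.25],diff_step=1e-4,x_scale=[.01,.01,.01,.1,.1]); print("lens",r2.x.round(4),"yaw,tilt deg",np.degrees(r2.x[3:]),r2.cost,r2.fun[-4:].round(2))
# boss yaw
ax=r.x[:2]
def cyl(P,d,r0,L):
    d=np.asarray(d,float); u=np.cross(d,[.3,.2,1] if abs(d[2])<.9 else [1,0,0]); u/=np.linalg.norm(u); v=np.cross(d,u)
    c=r0*(np.outer(np.cos(th),u)+np.outer(np.sin(th),v)); return np.vstack([P+c,P+c+L*d])
def hull(c,P,x,y):
    q=(proj(c,P)-[x,y]+.5)*5-.5; z=np.zeros((300,400),np.uint8); cv2.fillConvexPoly(z,cv2.convexHull(q.astype(np.float32)).astype(np.int32),1); return z
V=[(s,240,235),(t,285,205)]; M=[mask(c,x,y,80,60,lambda h,S,v:(h>12)&(h<32)&(S>140)&(v>120)) for c,x,y in V]
M[0][170:]=0;M[0][:110]=0;M[0][:,200:]=0
print([m.sum() for m in M])
for xy in (ax,):
  best=[]
  for deg in range(0,360,3):
    a=np.radians(deg);d=[np.cos(a),np.sin(a),0]; io=[]
    for (c,x,y),mm in zip(V,M):
        dx,dy=xy
        b=hull(c,cyl(np.array([dx,dy,.065]),d,.014,.042),x,y)&~hull(c,cyl(np.array([dx,dy,.015]),[0,0,1],.0225,.113),x,y)&1
        io.append((b&mm).sum()/max(1,(b|mm).sum()))
    best.append((sum(io),deg,np.round(io,2).tolist()))
  for b in sorted(best)[::-1][:6]: print(b)
E
python3 fit.py
```

```text
tube top side [ 0.45305453 -0.15767392  0.128     ] top [ 0.45400507 -0.15732273  0.128     ] [ 0.45370437 -0.15725803  0.12720286]
grip top: tri [ 0.54061087 -0.17478643  0.13801699]
plate [ 0.45467808 -0.1602869  -0.19774241] -11.329805586568785 [-0.2 -1.   0.8 -1.1  0.5  1.1 -1.1  0.9]
side corners [[308.0, 248.0], [322.0, 278.0], [255.0, 298.0], [243.0, 266.0]] axis side/top px [[268.46496851 255.56359794]] [[320.49242469 237.02338154]]
ellipse ((236.97967529296875, 186.15350341796875), (82.90664672851562, 108.37957000732422), 95.34403991699219) [ 182  143  100   77 3983]
lens tri [0.70155139 0.27280962 0.29228379]
lens [ 0.7002  0.2727  0.2935  1.2476 -0.0087] yaw,tilt deg [71.4833155  -0.49747113] 3.7653595686882375 [ 0.74 -0.75 -0.78  0.66]
lens [ 0.7008  0.273   0.2918  1.2047 -0.0892] yaw,tilt deg [69.02517891 -5.11270211] 3.2467140532332928 [ 0.58 -0.72 -0.61  0.53]
[np.uint64(1188), np.uint64(774)]
(np.float64(1.2274320081329337), 129, [0.79, 0.43])
(np.float64(1.2265329055878782), 126, [0.8, 0.43])
(np.float64(1.1743566659164228), 132, [0.73, 0.44])
(np.float64(1.1611342798612392), 123, [0.75, 0.41])
(np.float64(1.103194137950546), 135, [0.66, 0.44])
(np.float64(1.069640171999188), 120, [0.71, 0.36])
```

```bash
python3 - <<'E'
from h import *
from rig import vision
A={}
for n in("side","top"):
    ims=[];
    for _ in range(6):
        c=vision.camera(n); ims.append(c["image"].astype(float))
    c["image"]=np.mean(ims,0).round().astype(np.uint8); A[n]=c
pickle.dump(A,open("D0.pkl","wb"))
def crop(c,x,y,w,h,k):
    im=cv2.resize(c["image"][y:y+h,x:x+w,::-1],(w*k,h*k),interpolation=cv2.INTER_CUBIC)
    for i in range(0,w,5): cv2.line(im,(i*k,0),(i*k,6 if i%10 else 14),(0,255,0),1); 
    for i in range(0,h,5): cv2.line(im,(0,i*k),(6 if i%10 else 14,i*k),(0,255,0),1)
    return im
cv2.imwrite("pics/z2.png",np.hstack([crop(A["side"],246,80,40,46,10),crop(A["top"],152,122,40,46,10)]))
E
```

```text
(no output)
```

View pics/z2.png

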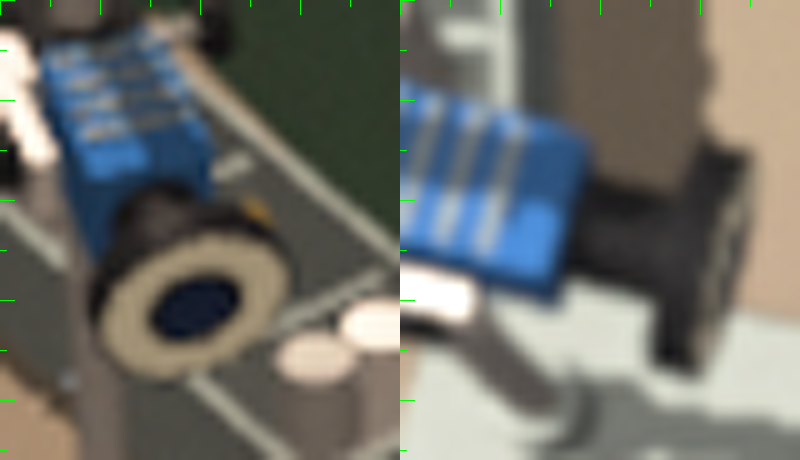

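```bash
cat > fit2.py <<'E'
from h import *
from scipy.optimize import least_squares
C=pickle.load(open("D0.pkl","rb")); s,t=C["side"],C["top"]
th=np.linspace(0,2*np.pi,180)
def fr(p):
    y,a=p[3],p[4]
    x=np.array([np.cos(y)*np.cos(a),np.sin(y)*np.cos(a),np.sin(a)]); Y=np.array([-np.sin(y),np.cos(y),0]); return x,Y,np.cross(x,Y)
def ring(p,r=.036):
    x,Y,Z=fr(p); return np.array(p[:3])+r*(np.outer(np.cos(th),Y)+np.outer(np.sin(th),Z))
S=lambda u,x:x+(u+.5)/10-.5
def ext(q):
    i=[q[:,0].argmin(),q[:,0].argmax(),q[:,1].argmin(),q[:,1].argmax()]
    return q[i]
os_=np.array([(102,322),(290,262),(230,232),(165,378)],float); os_=np.c_[S(os_[:,0],246),S(os_[:,1],80)]
def res(p):
    a=ext(proj(s,ring(p)))-os_
    b=ext(proj(t,ring(p)))
    ob=[S(297,152),S(353,152),S(152,122),S(377,122)]
    w=.25
    return np.r_[a[0,0],a[1,0],a[2,1],a[3,1],w*a[0,1],w*a[1,1],w*a[2,0],w*a[3,0],b[0,0]-ob[0],b[1,0]-ob[1],b[2,1]-ob[2],b[3,1]-ob[3]]
for y0 in(1.2,1.5):
  for a0 in (.1,.4):
    r=least_squares(res,[.70,.273,.292,y0,a0],x_scale=[.01,.01,.01,.1,.1],diff_step=1e-4); print(r.x.round(4),np.degrees(r.x[3:]).round(1),r.cost.round(3),r.fun.round(2))
p=r.x
def crop(c,x,y,w,h,k):
    im=cv2.resize(c["image"][y:y+h,x:x+w,::-1],(w*k,h*k),interpolation=cv2.INTER_CUBIC)
    for q in(ring(p),ring(p,.018)): cv2.polylines(im,[(((proj(c,q)-[x,y]+.5)*k-.5)).round().astype(np.int32)],True,(0,255,0),1)
    X=fr(p)[0]; g=((proj(c,np.array([p[:3]+X*d for d in(-.05,0,.15)]))-[x,y]+.5)*k).astype(np.int32); cv2.polylines(im,[g],False,(0,0,255),1)
    return im
cv2.imwrite("pics/z3.png",np.hstack([crop(s,236,75,50,50,8),crop(t,145,120,50,50,8)]))
np.save("lens.npy",p)
E
python3 fit2.py
```

```text
[0.6949 0.2696 0.3056 1.3991 0.1968] [80.2 11.3] 0.546 [-0.17  0.57 -0.08 -0.13  0.25  0.37  0.08 -0.06 -0.07 -0.1  -0.31  0.63]
[0.6949 0.2696 0.3056 1.3991 0.1968] [80.2 11.3] 0.546 [-0.17  0.57 -0.08 -0.13  0.25  0.37  0.08 -0.06 -0.07 -0.1  -0.31  0.63]
[0.6949 0.2696 0.3056 1.3991 0.1968] [80.2 11.3] 0.546 [-0.17  0.57 -0.08 -0.13  0.25  0.37  0.08 -0.06 -0.07 -0.1  -0.31  0.63]
[0.6949 0.2696 0.3056 1.3991 0.1968] [80.2 11.3] 0.546 [-0.17  0.57 -0.08 -0.13  0.25  0.37  0.08 -0.06 -0.07 -0.1  -0.31  0.63]
```

View pics/z3.png

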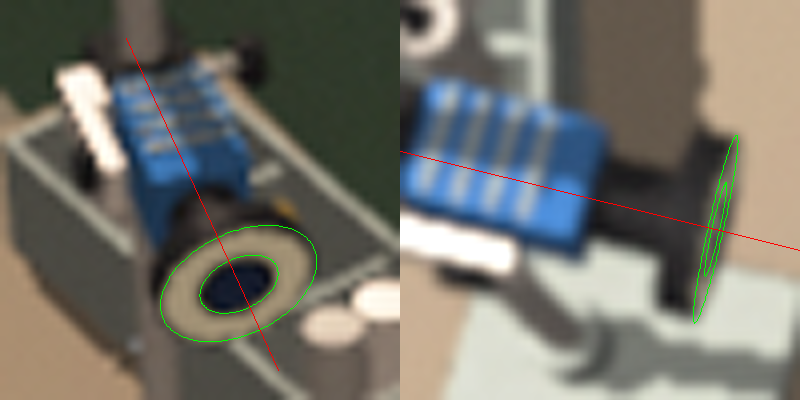

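The lens fit agrees in both views: centre (0.695, 0.270, 0.306), yaw 80.2°, tilt 11.3°. The stub axis is at about (0.454, -0.159), with the boss at about 127°. I'll move to the stub side of the handle with the fingers shut.

Emit:
jog_arm(plan=[[0,0,0,0.743,0,-0.942,1],[0,0,0,0.743,0,-0.942,1],[0,0,0,0.743,0,-0.942,1],[0,0,0,0.743,0,-0.942,1],[0,0,0,0.743,0,-0.942,1],[0,0,0,0.743,0,-0.942,1],[0,0,0,0.743,0,-0.942,1],[0,0,0,0.743,0,-0.942,1]])

```text
t: 3.07
position: [0.2628, 0.3479, 0.2315]
orientation: [[0.975, 0.001, 0.221], [-0.221, 0.0, 0.975], [0.001, -1.0, 0.001]]
wrist_force: [1.0, -0.3, 0.2]
width: -0.0002
```

Emit:
jog_arm(plan=[[0,0,0,0.743,0,-0.942,1],[0,0,0,0.743,0,-0.942,1],[0,0,0,0.743,0,-0.942,1],[0,0,0,0.743,0,-0.942,1],[0,0,0,0.743,0,-0.942,1],[0,0,0,0.743,0,-0.942,1],[0,0,0,0.743,0,-0.942,1],[0,0,0,0.743,0,-0.942,1]])

```text
t: 3.73
position: [0.3866, 0.0877, 0.2318]
orientation: [[0.975, 0.002, 0.222], [-0.222, 0.0, 0.975], [0.001, -1.0, 0.001]]
wrist_force: [1.1, -0.4, -0.2]
width: -0.0003
```

Emit:
jog_arm(plan=[[0,-1.5,0,0.743,0,-0.942,1],[0,0,0,0.743,0,-0.942,1],[0,0,0,0.743,0,-0.942,1],[0,0,0,0.743,0,-0.942,1],[0,0,0,0.743,0,-0.942,1],[0,0,0,0.743,0,-0.942,1],[0,0,0,0.743,0,-0.942,1],[0,0,0,0,0,0,1]])

```text
t: 4.4
position: [0.5019, -0.1412, 0.2318]
orientation: [[0.98, 0.003, 0.201], [-0.201, -0.004, 0.98], [0.003, -1.0, -0.003]]
wrist_force: [-0.5, 0.9, 0.0]
width: 0.0005
```

Emit:
jog_arm(plan=[[0,0,0,0.46,0,-0.88,1],[0,0,0,0,0.9,0,1],[0,0,0,0,0.9,0,1],[0,0,0,0,0.9,0,1],[0,0,0,0,0.9,0,1],[0,0,0,0,0.8,0,1],[0,0,0,0,0,0,1]])

```text
t: 4.98
position: [0.5032, -0.1618, 0.0938]
orientation: [[0.98, -0.01, 0.196], [-0.196, 0.005, 0.981], [-0.011, -1.0, 0.003]]
wrist_force: [-1.6, 0.6, 0.4]
width: -0.0
```

```bash
python3 - <<'E'
from h import *
from rig import readout,vision
C={n:vision.camera(n) for n in("side","top")}
def crop(c,x,y): return cv2.resize(c["image"][y:y+75,x:x+75,::-1],(400,400),interpolation=cv2.INTER_CUBIC)
cv2.imwrite("pics/a1.png",np.hstack([crop(C["side"],240,215),crop(C["top"],285,190)]))
p=readout.state()["position"];print(p)
d=p[:2]-[.4542,-.1587];print("fixture xy",d@[.9805,-.1965],d@[.1965,.9805])
E
```

```text
[ 0.5069611  -0.16359355  0.09875203]
fixture xy 0.0526938376698266 0.005569429999636565
```

View pics/a1.png

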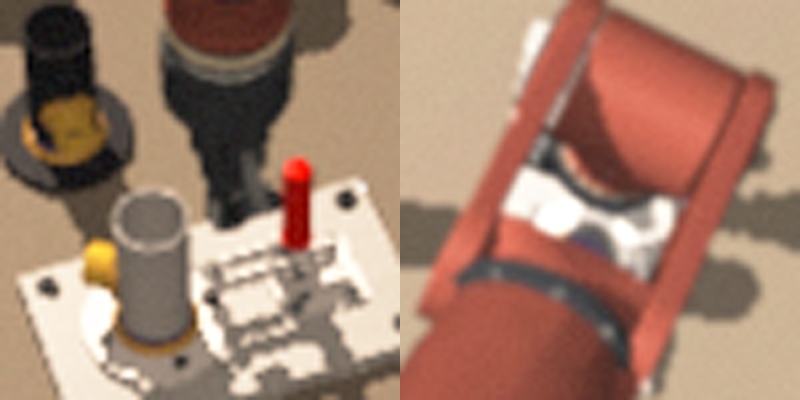

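Emit:
jog_arm(plan=[[0,0,0,0.25,0,-0.18,1],[0,0,0,0.3,0,0,1],[0,0,0,0.3,0,0,1],[0,0,0,0.3,0,0,1],[0,0,0,0.25,0.05,0,1],[0,0,0,0.25,0.05,0,1],[0,0,0,0.23,0.09,0,1],[0,0,0,0.23,0.09,0,1]])

```text
t: 5.75
position: [0.5705, -0.1827, 0.0922]
orientation: [[0.981, 0.002, 0.196], [-0.196, -0.001, 0.981], [0.002, -1.0, -0.001]]
wrist_force: [-3.3, -1.0, 3.8]
width: 0.0001
```

Emit:
jog_arm(plan=[[0,0,0,0.21,0.14,0,1],[0,0,0,0.21,0.14,0,1],[0,0,0,0.18,0.18,0,1],[0,0,0,0.18,0.18,0,1],[0,0,0,0,0,0,1],[0,0,0,0,0,0,1]])

```text
t: 6.25
position: [0.5931, -0.1867, 0.0717]
orientation: [[0.981, 0.002, 0.196], [-0.196, -0.0, 0.981], [0.002, -1.0, 0.0]]
wrist_force: [0.3, 0.3, -0.2]
width: -0.0001
```

Emit:
jog_arm(plan=[[0,0,0,0.1,0.17,0,1],[0,0,0,0.1,0.17,0,1],[0,0,0,0.07,0.17,0,1],[0,0,0,0,0,0,1],[0,0,0,0,0.1,0,1],[0,0,0,0,0,0,1]])

```text
t: 6.75
position: [0.6017, -0.1886, 0.0547]
orientation: [[0.98, 0.005, 0.197], [-0.197, -0.001, 0.98], [0.005, -1.0, -0.0]]
wrist_force: [1.4, 0.5, 4.0]
width: 0.0003
```

```bash
python3 - <<'E'
from h import *
from rig import readout,vision
c=vision.camera("side")
s=readout.state();print(s["position"],s["wrist_force"])
im=cv2.resize(c["image"][215:295,240:345,::-1],(630,480),interpolation=cv2.INTER_CUBIC)
cv2.imwrite("pics/a2.png",im)
ax=np.array([.4542,-.1587])
for th in (1.0,1.15,1.25):
    x=.092+.112*np.sin(th); print(th,((proj(c,[ax[0]+x*.9805,ax[1]-x*.1965,.024+.112*np.cos(th)])[0]-[240,215])*6).round())
E
```

```text
[ 0.60153709 -0.18857886  0.05474303] [ 1.46169424 -0.23924588  4.17319631]
1.0 [496. 194.]
1.15 [508. 207.]
1.25 [514. 216.]
```

View pics/a2.png

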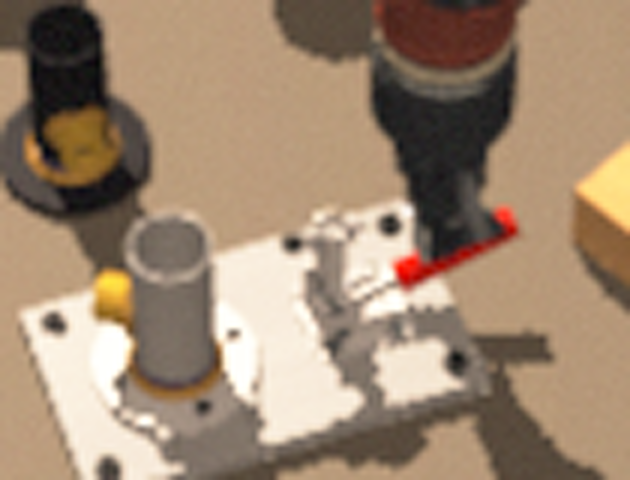

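Emit:
jog_arm(plan=[[0,0,0,0.02,0.1,0,1],[0,0,0,0,0,0,1],[0,0,0,0,0.07,0,1],[0,0,0,0,0,0,1]])

```text
t: 7.13
position: [0.6021, -0.1887, 0.0537]
orientation: [[0.981, 0.003, 0.196], [-0.196, -0.001, 0.981], [0.003, -1.0, -0.0]]
wrist_force: [-5.7, 3.8, 23.0]
width: -0.0002
```

Emit:
jog_arm(plan=[[0,0,0,0,-0.9,0,1],[0,0,0,0,-0.95,0,1],[0,0,0,0,-0.95,0,0],[0,0,0,0,-0.95,0,-1],[0,0,0,0,-0.95,0,-1],[0,0,0,-0.95,-0.95,0,-1],[0,0,0,-0.95,0,0,-1],[0,0,0,-0.95,0,0,-1]])

```text
t: 7.8
position: [0.5167, -0.1717, 0.2198]
orientation: [[0.981, 0.004, 0.196], [-0.196, -0.002, 0.981], [0.004, -1.0, -0.001]]
wrist_force: [-0.8, 0.7, -1.2]
width: 0.0722
```

Emit:
jog_arm(plan=[[0,0,0,-0.95,0,0,-1],[0,0,0,-0.95,0,0,-1],[0,0,0,-0.2,0,0,-1],[0,0,0,0,0,0,-1],[0,0,0,0,0,0,-1]])

```text
t: 8.22
position: [0.4548, -0.1592, 0.2176]
orientation: [[0.98, 0.001, 0.197], [-0.197, -0.0, 0.98], [0.001, -1.0, -0.0]]
wrist_force: [0.2, -0.2, -0.6]
width: 0.0855
```

```bash
python3 - <<'E'
from h import *
from rig import readout,vision
C={n:vision.camera(n) for n in("side","top")}
s=readout.state();print(s["position"],s["wrist_force"],s["width"],s["orientation"].round(3).tolist())
c=C["side"];p=s["position"]
im=cv2.resize(c["image"][190:295,235:335,::-1],(600,630)[:2],interpolation=cv2.INTER_CUBIC)[:600]
cv2.imwrite("pics/a3.png",im)
E
```

```text
[ 0.45573314 -0.15946417  0.21799514] [-0.00061685  0.12909813  0.43006853] 0.08543308369800301 [[0.981, 0.001, 0.196], [-0.196, -0.0, 0.981], [0.001, -1.0, -0.0]]
```

View pics/a3.png

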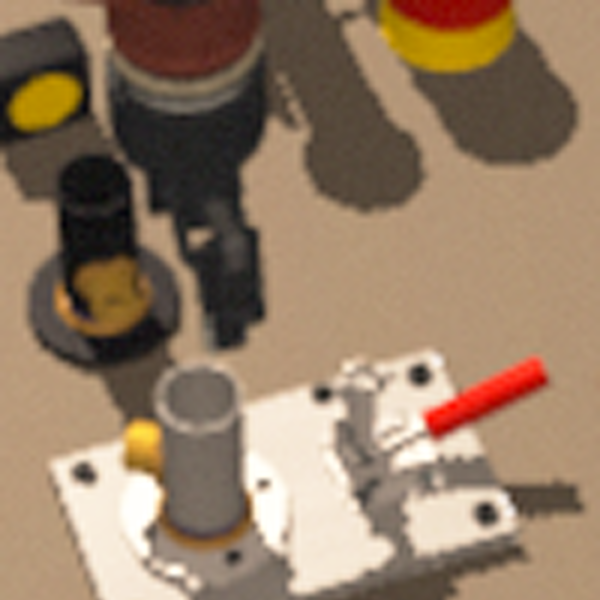

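Emit:
jog_arm(plan=[[0,0,0,-0.04,0.8,0.02,-1],[0,0,0,0,0.9,0,-1],[0,0,0,0,0.9,0,-1],[0,0,0,0,0.9,0,-1],[0,0,0,0,0.55,0,-1],[0,0,0,0,0.25,0,-1],[0,0,0,0,0,0,-1],[0,0,0,0,0,0,-1]])

```text
t: 8.98
position: [0.4545, -0.1586, 0.089]
orientation: [[0.981, 0.0, 0.196], [-0.196, -0.0, 0.981], [0.0, -1.0, -0.0]]
wrist_force: [-0.3, 0.7, 0.0]
width: 0.0856
```

Emit:
jog_arm(plan=[[0,0,0,0,0,0,1],[0,0,0,0,0,0,1],[0,0,0,0,0,0,1],[0,0,0,0,0,0,1],[0,0,0,0,0,0,1],[0,0,0,0,0,0,1],[0,0,0,0,0,0,1],[0,0,0,0,0,0,1]])

```text
t: 9.65
position: [0.4547, -0.1586, 0.0903]
orientation: [[0.981, 0.003, 0.196], [-0.196, -0.001, 0.981], [0.003, -1.0, -0.0]]
wrist_force: [-1.1, 2.3, 6.4]
width: 0.0437
```

Emit:
jog_arm(plan=[[0,0,0,0,-0.2,0,1],[0,0,0,0,-0.4,0,1],[0,0,0,0,-0.6,0,1],[0,0,0,0,-0.8,0,1],[0,0,0,0,-0.9,0,1],[0,0,0,0,-0.9,0,1],[0,0,0,0,-0.9,0,1],[0,0,0,0,-0.9,0,1]])

```text
t: 10.32
position: [0.4519, -0.1576, 0.2563]
orientation: [[0.981, -0.003, 0.196], [-0.196, 0.001, 0.981], [-0.004, -1.0, 0.001]]
wrist_force: [0.3, -0.2, -4.7]
width: 0.044
```

Emit:
jog_arm(plan=[[0,0,0,0,-0.8,0,1],[0,0,0,0,-0.5,0,1],[0,0,0,0,-0.2,0,1],[0,0,0,0,0,0,1],[0,0,0,0,0,0,1],[0,0,0,0,0,0,1]])

```text
t: 10.82
position: [0.4522, -0.1576, 0.2992]
orientation: [[0.981, -0.004, 0.196], [-0.196, 0.002, 0.981], [-0.005, -1.0, 0.001]]
wrist_force: [0.5, 0.2, -5.0]
width: 0.0438
```

```bash
python3 - <<'E'
from h import *
from rig import readout,vision
C={n:vision.camera(n) for n in("side","top")}
pickle.dump(C,open("D1.pkl","wb"))
s=readout.state();print(s["position"],s["wrist_force"],s["width"],s["orientation"].round(3).tolist(),s["q"].round(1))
p=s["position"]
u,v=np.round(proj(C["side"],p)[0]-[40,25]).astype(int)
U,V=np.round(proj(C["top"],p)[0]-[40,40]).astype(int); print(u,v,U,V)
cv2.imwrite("pics/a4.png",np.hstack([cv2.resize(C["side"]["image"][v:v+80,u:u+80,::-1],(400,400),interpolation=2),cv2.resize(C["top"]["image"][V:V+80,U:U+80,::-1],(400,400),interpolation=2)]))
E
```

```text
[ 0.4524448  -0.15773844  0.29949059] [-0.683767    0.12836942 -4.25963582] 0.04393097228060787 [[0.981, -0.004, 0.196], [-0.196, 0.002, 0.981], [-0.004, -1.0, 0.001]] [ -27.6   -8.6  106.8   -0.    82.1 -106.3]
226 195 284 193
```

View pics/a4.png

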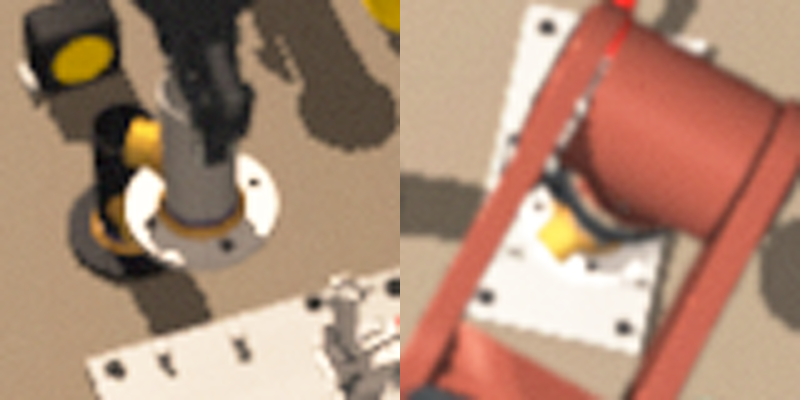

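```bash
cat > yaw.py <<'E'
from h import *
th=np.linspace(0,2*np.pi,90)
def cyl(P,d,r0,L):
    d=np.asarray(d,float); u=np.cross(d,[.3,.2,1] if abs(d[2])<.9 else [1,0,0]); u/=np.linalg.norm(u); v=np.cross(d,u)
    c=r0*(np.outer(np.cos(th),u)+np.outer(np.sin(th),v)); return np.vstack([P+c,P+c+L*d])
K=8
def hull(c,P,x,y,w=80,h=80):
    q=(proj(c,P)-[x,y]+.5)*K-.5; z=np.zeros((h*K,w*K),np.uint8); cv2.fillConvexPoly(z,cv2.convexHull(q.astype(np.float32)).round().astype(np.int32),1); return z
def ymask(c,x,y,roi):
    hsv=cv2.cvtColor(cv2.resize(c["image"][y:y+80,x:x+80],None,fx=K,fy=K,interpolation=cv2.INTER_CUBIC),cv2.COLOR_RGB2HSV).astype(int)
    m=((hsv[...,0]>14)&(hsv[...,0]<32)&(hsv[...,1]>130)&(hsv[...,2]>130)).astype(np.uint8); z=np.zeros_like(m); a,b,e,d=[int(r*K) for r in roi]; z[b:d,a:e]=m[b:d,a:e]; return z
def fit(name,c,x,y,roi,base,occ=True):
    m=ymask(c,x,y,roi); out=[]
    for dx in np.arange(-.004,.0041,.002):
     for dz in (-.004,-.002,0,.002,.004):
      for deg in range(100,156,2):
        a=np.radians(deg); B=np.array(base)+c["world_from_camera"][:3,0]*dx+c["world_from_camera"][:3,1]*dz; d=[np.cos(a),np.sin(a),0]
        b=hull(c,cyl(B+[0,0,.05],d,.014,.042),x,y)
        t=hull(c,cyl(B,[0,0,1],.0225,.113),x,y)
        b=b&(1-t); a0,b0,a1,b1=[int(r*K) for r in roi]; z=np.zeros_like(b); z[b0:b1,a0:a1]=b[b0:b1,a0:a1]
        out.append(((z&m).sum()/max(1,(z|m).sum()),deg,round(dx,3),dz))
    out.sort(reverse=True); print(name,m.sum()/K/K,[(round(float(o[0]),3),)+o[1:] for o in out[:4]])
    z=[o for o in out if abs(o[2])<1e-6 and abs(o[3])<1e-6]; print("   nominal",[(round(float(o[0]),3),o[1]) for o in z[:4]])
if __name__=="__main__":
    A=pickle.load(open("D0.pkl","rb")); B=pickle.load(open("D1.pkl","rb"))
    b0=[.4542,-.1585,.015]; b1=[.4524,-.1577,.2995-.0753]
    fit("side0",A["side"],240,235,(12,20,40,35),b0)
    fit("top0",A["top"],285,205,(15,30,45,50),b0)
    fit("side1",B["side"],226,195,(24,21,40,35),b1)
E
python3 yaw.py
```

```text
side0 47.3125 [(0.83, 132, np.float64(0.0), -0.002), (0.83, 136, np.float64(0.0), -0.004), (0.821, 138, np.float64(0.0), -0.004), (0.817, 128, np.float64(0.0), 0)]
   nominal [(0.817, 128), (0.803, 130), (0.802, 126), (0.779, 124)]
top0 35.8125 [(0.749, 134, np.float64(0.004), -0.004), (0.747, 136, np.float64(0.004), -0.004), (0.73, 138, np.float64(0.004), -0.004), (0.73, 132, np.float64(0.004), -0.004)]
   nominal [(0.383, 134), (0.383, 132), (0.382, 138), (0.38, 136)]
side1 58.34375 [(0.851, 138, np.float64(0.0), -0.004), (0.847, 140, np.float64(0.0), -0.004), (0.846, 134, np.float64(0.0), -0.002), (0.842, 132, np.float64(0.0), -0.002)]
   nominal [(0.837, 130), (0.833, 128), (0.825, 132), (0.811, 126)]
```

Emit:
jog_arm(plan=[[0,7,0,0,0,0,1],[0,7,0,0,0,0,1],[0,7,0,0,0,0,1],[0,7,0,0,0,0,1],[0,7,0,0,0,0,1],[0,7,0,0,0,0,1],[0,7,0,0,0,0,1],[0,7,0,0,0,0,1]])

```text
t: 11.58
position: [0.453, -0.158, 0.3004]
orientation: [[0.38, -0.002, 0.925], [-0.925, 0.001, 0.38], [-0.002, -1.0, -0.002]]
wrist_force: [0.6, -0.5, -4.3]
width: 0.0435
```

Emit:
jog_arm(plan=[[0,7,0,0,0,0,1],[0,7,0,0,0,0,1],[0,7,0,0,0,0,1],[0,7,0,0,0,0,1],[0,7,0,0,0,0,1],[0,7,0,0,0,0,1],[0,7,0,0,0,0,1],[0,7,0,0,0,0,1]])

```text
t: 12.25
position: [0.4529, -0.158, 0.3004]
orientation: [[-0.554, -0.002, 0.832], [-0.832, 0.001, -0.554], [0.0, -1.0, -0.003]]
wrist_force: [-0.5, 0.0, -4.2]
width: 0.044
```

Emit:
jog_arm(plan=[[0,7,0,0,0,0,1],[0,7,0,0,0,0,1],[0,7,0,0,0,0,1],[0,7,0,0,0,0,1],[0,7,0,0,0,0,1],[0,7,0,0,0,0,1],[0,7,0,0,0,0,1],[0,7,0,0,0,0,1]])

```text
t: 12.92
position: [0.4529, -0.158, 0.3003]
orientation: [[-1.0, -0.002, 0.006], [-0.006, 0.001, -1.0], [0.002, -1.0, -0.001]]
wrist_force: [-0.2, 0.1, -4.6]
width: 0.0437
```

Emit:
jog_arm(plan=[[0,7,0,0,0,0,1],[0,7,0,0,0,0,1],[0,7,0,0,0,0,1],[0,7,0,0,0,0,1],[0,7,0,0,0,0,1],[0,7,0,0,0,0,1],[0,0,0,0,0,0,1],[0,0,0,0,0,0,1]])

```text
t: 13.58
position: [0.4531, -0.158, 0.3007]
orientation: [[-0.753, -0.002, -0.658], [0.658, 0.001, -0.753], [0.002, -1.0, 0.0]]
wrist_force: [-0.5, -0.6, -5.1]
width: 0.0437
```

```bash
python3 - <<'E'
from h import *
from rig import readout,vision
ims=[]
for _ in range(4): c=vision.camera("side"); ims.append(c["image"].astype(float))
c["image"]=np.mean(ims,0).round().astype(np.uint8)
s=readout.state();pickle.dump((c,s),open("D2.pkl","wb"))
print(s["position"],s["orientation"].round(3).tolist(),s["q"].round(1),s["t"])
p=s["position"]
u,v=np.round(proj(c,p)[0]-[30,15]).astype(int);print(u,v)
cv2.imwrite("pics/a5.png",cv2.resize(c["image"][v:v+60,u:u+60,::-1],(600,600),interpolation=2))
E
```

```text
[ 0.45342388 -0.15820835  0.30150021] [[-0.752, -0.001, -0.659], [0.659, 0.0, -0.752], [0.001, -1.0, 0.0]] [-27.6  -8.7 106.6  -0.   82.1 103.6] 13.7833
236 205
```

View pics/a5.png

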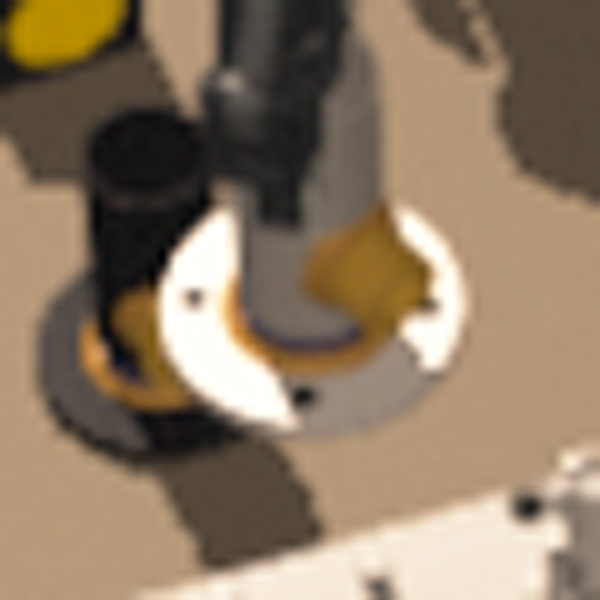

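```bash
python3 - <<'E'
from yaw import *
c,s=pickle.load(open("D2.pkl","rb")); x,y=236,205
base=s["position"]+s["orientation"][:,1]*.0753
q=lambda P:(proj(c,P)-[x,y]+.5)*10-.5
t=q(cyl(base+[0,0,.030],[0,0,1],.0225,.02)); print("tube x",t[:,0].min(),t[:,0].max(),"flange",q(cyl(base,[0,0,1],.045,.008)).min(0),q(cyl(base,[0,0,1],.045,.008)).max(0))
img=cv2.resize(c["image"][y:y+60,x:x+60],(600,600),interpolation=cv2.INTER_CUBIC); hsv=cv2.cvtColor(img,cv2.COLOR_RGB2HSV).astype(int)
m=((hsv[...,0]>11)&(hsv[...,0]<30)&(hsv[...,1]>135)&(hsv[...,2]>70)).astype(np.uint8); m[:,:290]=0; m[:195]=0;m[345:]=0
n,l,st,ce=cv2.connectedComponentsWithStats(m); print(st[1:],ce[1:])
for az in range(-95,-60,4):
    a=np.radians(az);d=np.array([np.cos(a),np.sin(a),0]); b=q(cyl(base+[0,0,.05]+.0225*d,d,.014,.0195)); f=q(base+[0,0,.05]+.042*d)[0]
    print(az,"bbox",b.min(0).round(),b.max(0).round(),"face",f.round())
E
```

```text
tube x 230.43159555349814 385.7045071374348 flange [160.95365803 181.10558931] [462.95559506 435.3889851 ]
[[ 305  206  124  139 9866]] [[369.05098317 276.06507196]]
-95 bbox [296. 229.] [412. 345.] face [368. 311.]
-91 bbox [302. 226.] [420. 343.] face [377. 307.]
-87 bbox [309. 222.] [427. 340.] face [386. 303.]
-83 bbox [315. 219.] [433. 336.] face [394. 298.]
-79 bbox [321. 215.] [439. 333.] face [402. 293.]
-75 bbox [328. 210.] [444. 328.] face [410. 288.]
-71 bbox [334. 206.] [448. 324.] face [417. 282.]
-67 bbox [340. 202.] [452. 318.] face [423. 275.]
-63 bbox [346. 197.] [454. 313.] face [429. 269.]
```

```bash
python3 - <<'E'
from yaw import *
c,s=pickle.load(open("D2.pkl","rb")); x,y=236,205
base=s["position"]+s["orientation"][:,1]*.0753
q=lambda P:(proj(c,P)-[x,y]+.5)*10-.5
img=cv2.resize(c["image"][y:y+60,x:x+60],(600,600),interpolation=cv2.INTER_CUBIC); hsv=cv2.cvtColor(img,cv2.COLOR_RGB2HSV).astype(int)
for S,v in((110,60),(135,70),(150,70)):
    m=((hsv[...,0]>9)&(hsv[...,0]<32)&(hsv[...,1]>S)&(hsv[...,2]>v)).astype(np.uint8); m[345:]=0;m[:195]=0;m[:,:345]=0
    o=[]
    for az in np.arange(-96,-58,1.):
        a=np.radians(az);d=np.array([np.cos(a),np.sin(a),0])
        for dv in (-4,0,4):
            b=np.zeros((600,600),np.uint8); cv2.fillConvexPoly(b,cv2.convexHull((q(cyl(base+[0,0,.05]+.01*d,d,.014,.032))+[0,dv]).astype(np.float32)).round().astype(np.int32),1); b[:,:345]=0;b[345:]=0;b[:195]=0
            o.append((round((b&m).sum()/(b|m).sum(),3),az,dv))
    print(S,m.sum(),sorted(o,reverse=True)[:4])
m_=cv2.polylines(img[:,:,::-1].copy(),[q(base+[0,0,.05]+.042*np.array([np.cos(np.radians(a)),np.sin(np.radians(a)),0])+.014*np.array([np.outer(np.cos(th),[-np.sin(np.radians(a)),np.cos(np.radians(a)),0])+np.outer(np.sin(th),[0,0,1])])[0]).astype(np.int32) for a in(-80,)],True,(0,255,0),1)
cv2.imwrite("pics/a6.png",m_)
# crop values along boss face for shading
for yy in range(210,340,12): print([tuple(img[yy,xx]) and int(img[yy,xx].astype(int).sum()//3) for xx in range(290,460,12)])
E
```

```text
110 8361 [(np.float64(0.839), np.float64(-83.0), 4), (np.float64(0.836), np.float64(-82.0), 4), (np.float64(0.835), np.float64(-84.0), 0), (np.float64(0.833), np.float64(-84.0), 4)]
135 7683 [(np.float64(0.816), np.float64(-84.0), 4), (np.float64(0.816), np.float64(-85.0), 0), (np.float64(0.811), np.float64(-83.0), 4), (np.float64(0.811), np.float64(-86.0), 0)]
150 7267 [(np.float64(0.799), np.float64(-86.0), 0), (np.float64(0.797), np.float64(-85.0), 0), (np.float64(0.794), np.float64(-86.0), -4), (np.float64(0.793), np.float64(-84.0), 4)]
[27, 69, 105, 105, 104, 100, 97, 85, 93, 188, 195, 158, 148, 151, 151]
[40, 71, 106, 107, 105, 99, 91, 82, 85, 181, 251, 215, 160, 149, 151]
[84, 94, 114, 110, 105, 92, 88, 88, 83, 142, 246, 252, 218, 157, 148]
[109, 108, 106, 101, 96, 91, 95, 94, 89, 90, 165, 238, 251, 208, 146]
[107, 103, 95, 93, 91, 95, 97, 98, 94, 86, 79, 150, 239, 238, 168]
[106, 99, 89, 87, 91, 97, 97, 98, 97, 89, 83, 70, 189, 247, 203]
[105, 94, 82, 84, 89, 95, 98, 99, 93, 93, 92, 80, 201, 251, 220]
[104, 96, 82, 78, 84, 92, 95, 95, 93, 97, 97, 89, 210, 252, 230]
[106, 105, 99, 87, 86, 88, 90, 88, 91, 99, 102, 85, 130, 247, 236]
[106, 108, 109, 107, 101, 89, 82, 81, 86, 111, 187, 204, 219, 250, 225]
[101, 103, 105, 103, 97, 75, 71, 82, 88, 140, 247, 254, 253, 251, 204]
```

```bash
cat > tgt.py <<'E'
from h import *
from scipy.spatial.transform import Rotation as Ro
from rig import readout
p=np.load("lens.npy"); y,a=p[3],p[4]
X=np.array([np.cos(y)*np.cos(a),np.sin(y)*np.cos(a),np.sin(a)]);Y=np.array([-np.sin(y),np.cos(y),0]);RL=np.c_[X,Y,np.cross(X,Y)]
# stub in tool: tool y = -stub z; boss is AZ from tool z (about world up)
AZ=np.radians(128-78.7)
z,x=np.array([0,0,1.]),np.array([1.,0,0]) # tool axes
d=np.cos(AZ)*z-np.sin(AZ)*x   # tool x has yaw (z yaw-90): up = -y; -x is +90 from z
up=np.array([0,-1.,0]); Rst=np.c_[d,np.cross(up,d),up]
Rt=RL@Rst.T; off=np.array([0,.0253,0])+.042*d
Pt=p[:3]-.12*X-Rt@off
def main():
    s=readout.state(); R=s["orientation"]; P=s["position"]
    print("t",s["t"],"P",P.round(4),"Pt",Pt.round(4),"Rt",Rt.round(3).tolist())
    b=P+R@off; e=RL.T@(b-p[:3]); print("boss in lens frame mm",(e*1e3).round(1),"rot err lens axes deg",np.degrees(Ro.from_matrix(RL.T@R@Rst).as_rotvec()).round(2))
    print("turn in tool deg",np.degrees(Ro.from_matrix(R.T@Rt).as_rotvec()).round(2),"yaw only",[round(float(np.degrees(np.arctan2(M[1,2],M[0,2]))),1) for M in(R,Rt)])
    print("shift in tool units now",(R.T@(Pt-P)/.03).round(3),"q",s["q"].round(1),"f",s["wrist_force"].round(1))
if __name__=="__main__": main()
E
python3 tgt.py
```

```text
t 13.7833 P [ 0.4534 -0.1582  0.3015] Pt [0.6669 0.1081 0.2987] Rt [[0.515, 0.033, 0.856], [-0.844, 0.193, 0.501], [-0.148, -0.981, 0.128]]
boss in lens frame mm [-498.7  151.9   69.4] rot err lens axes deg [ -15.91    2.55 -161.39]
turn in tool deg [ -10.4  -161.39   12.31] yaw only [-131.2, 30.3]
shift in tool units now [  0.503   0.09  -11.366] q [-27.6  -8.7 106.6  -0.   82.1 103.6] f [ 0.   0.9 -4.5]
```

Emit:
jog_arm(plan=[[0,-7,0,0,0,0,1],[0,-7,0,0,0,0,1],[0,-7,0,0,0,0,1],[0,-7,0,0,0,0,1],[0,-7,0,0,0,0,1],[0,-7,0,0,0,0,1],[0,-7,0,0,0,0,1],[0,-7,0,0,0,0,1]])

```text
t: 14.45
position: [0.4535, -0.1583, 0.3018]
orientation: [[-0.966, -0.0, 0.26], [-0.26, -0.0, -0.966], [0.0, -1.0, 0.0]]
wrist_force: [0.5, -0.6, -4.8]
width: 0.0441
```

Emit:
jog_arm(plan=[[0,-7,0,0,0,0,1],[0,-7,0,0,0,0,1],[0,-7,0,0,0,0,1],[0,-7,0,0,0,0,1],[0,-7,0,0,0,0,1],[0,-7,0,0,0,0,1],[0,-7,0,0,0,0,1],[0,-7,0,0,0,0,1]])

```text
t: 15.12
position: [0.4535, -0.1583, 0.3018]
orientation: [[-0.324, -0.0, 0.946], [-0.946, -0.0, -0.324], [0.0, -1.0, -0.0]]
wrist_force: [-0.1, -0.1, -4.3]
width: 0.0438
```

Emit:
jog_arm(plan=[[0,-7,0,0,0,0,1],[0,-7,0,0,0,0,1],[0,-7,0,0,0,0,1],[0,-7,0,0,0,0,1],[0,-7,0,0,0,0,1],[0,-7,0,0,0,0,1],[0,-7,0,0,0,0,1],[0,0,0,0,0,0,1]])

```text
t: 15.78
position: [0.4535, -0.1583, 0.3018]
orientation: [[0.498, -0.0, 0.867], [-0.867, -0.0, 0.498], [0.0, -1.0, -0.0]]
wrist_force: [0.8, -0.8, -5.2]
width: 0.0439
```

```bash
python3 tgt.py
```

```text
t 15.7833 P [ 0.4535 -0.1583  0.3018] Pt [0.6669 0.1081 0.2987] Rt [[0.515, 0.033, 0.856], [-0.844, 0.193, 0.501], [-0.148, -0.981, 0.128]]
boss in lens frame mm [-418.4  163.9   53.7] rot err lens axes deg [-0.1  11.28 -1.01]
turn in tool deg [ 7.28 -1.01  8.61] yaw only [29.8, 30.3]
shift in tool units now [-4.164  0.1   10.588] q [-27.6  -8.7 106.6  -0.   82.1 -57.5] f [ 0.8 -0.8 -5.2]
```

Emit:
jog_arm(plan=[[0,0,0,-0.2,0,0.5,1],[0,0,0,-0.35,0,0.9,1],[0,0,0,-0.35,0,0.9,1],[0,0,0,-0.35,0,0.9,1],[0,0,0,-0.35,0,0.9,1],[0,0,0,-0.35,0,0.9,1],[0,0,0,-0.35,0,0.9,1],[0,0,0,-0.35,0,0.9,1]])

```text
t: 16.45
position: [0.5922, 0.013, 0.3016]
orientation: [[0.493, -0.0, 0.87], [-0.87, -0.0, 0.493], [0.0, -1.0, -0.0]]
wrist_force: [0.1, -0.3, -5.0]
width: 0.0437
```

Emit:
jog_arm(plan=[[0,0,0,-0.35,0,0.9,1],[0,0,0,-0.35,0,0.9,1],[0,0,0,-0.35,0,0.9,1],[0,0,0,-0.2,0,0.5,1],[1.82,-0.25,2.15,0,0,0,1],[1.82,-0.25,2.15,0,0,0,1],[1.82,-0.25,2.15,0,0,0,1],[1.82,-0.25,2.15,0,0,0,1]])

```text
t: 17.12
position: [0.6564, 0.0921, 0.3013]
orientation: [[0.511, 0.034, 0.859], [-0.846, 0.194, 0.496], [-0.149, -0.98, 0.128]]
wrist_force: [-0.4, -0.5, -4.4]
width: 0.0436
```

Emit:
jog_arm(plan=[[0,0,0,0,0,0,1],[0,0,0,0,0,0,1],[0,0,0,0,0,0,1],[0,0,0,0,0,0,1]])

```text
t: 17.45
position: [0.6563, 0.0923, 0.3018]
orientation: [[0.513, 0.034, 0.858], [-0.846, 0.192, 0.498], [-0.147, -0.981, 0.127]]
wrist_force: [-0.1, -0.2, -4.2]
width: 0.0439
```

```bash
python3 tgt.py
```

```text
t 17.45 P [0.6563 0.0923 0.3018] Pt [0.6669 0.1081 0.2987] Rt [[0.515, 0.033, 0.856], [-0.844, 0.193, 0.501], [-0.148, -0.981, 0.128]]
boss in lens frame mm [-136.5    7.5    6.4] rot err lens axes deg [-0.04  0.05 -0.18]
turn in tool deg [ 0.   -0.18  0.07] yaw only [30.1, 30.3]
shift in tool units now [-0.252  0.214  0.551] q [ -3.2  12.6  85.3  11.3  80.9 -35.6] f [-0.1 -0.2 -4.2]
```

Emit:
jog_arm(plan=[[0,-0.1,0,-0.13,0.11,0.28,1],[0,-0.1,0,-0.12,0.1,0.27,1],[0,0,0,0,0,0,1],[0,0,0,0,0,0,1],[0,0,0,0,0,0,1]])

```text
t: 17.87
position: [0.6667, 0.1081, 0.2985]
orientation: [[0.516, 0.033, 0.856], [-0.844, 0.192, 0.502], [-0.148, -0.981, 0.127]]
wrist_force: [0.2, -0.6, -4.6]
width: 0.0436
```

```bash
python3 tgt.py; cat > ov.py <<'E'
from tgt import *
from yaw import cyl,th
from rig import vision
import sys
C={}
for n in("side","top"):
    ims=[]
    for _ in range(4): c=vision.camera(n); ims.append(c["image"].astype(float))
    c["image"]=np.mean(ims,0).round().astype(np.uint8); C[n]=c
s=readout.state(); R=s["orientation"];P=s["position"]; Rs=R@Rst; base=P+R@[0,.0753,0]; pickle.dump((C,s),open("D3.pkl","wb"))
out=[]
for n in C:
    c=C[n]; x,y=(proj(c,base)[0]-[[30,55],[45,45]][n=="top"]).round().astype(int); k=400/80
    im=cv2.resize(c["image"][y:y+80,x:x+80,::-1],(400,400),interpolation=2)
    big=lambda im,k:im
    D=lambda Q,col:cv2.polylines(im,[((proj(c,Q)-[x,y]+.5)*k-.5).round().astype(np.int32)],True,col,1)
    u,v,w=Rs[:,0],Rs[:,1],Rs[:,2]; circ=lambda ctr,a,b,r:ctr+r*(np.outer(np.cos(th),a)+np.outer(np.sin(th),b))
    D(circ(base,u,v,.045),(0,255,0)); D(circ(base+.113*w,u,v,.0225),(0,255,0)); D(circ(base+.05*w+.042*u,v,w,.014),(255,0,255))
    D(circ(p[:3],RL[:,1],RL[:,2],.036),(255,255,0)); D(np.array([p[:3],p[:3]-.12*X]),(0,0,255))
    out.append(im)
cv2.imwrite(sys.argv[1],np.hstack(out))
E
python3 ov.py pics/b1.png
```

```text
t 17.8667 P [0.6667 0.1081 0.2985] Pt [0.6669 0.1081 0.2987] Rt [[0.515, 0.033, 0.856], [-0.844, 0.193, 0.501], [-0.148, -0.981, 0.128]]
boss in lens frame mm [-120.1    0.2   -0.2] rot err lens axes deg [-0.    0.04  0.07]
turn in tool deg [0.02 0.07 0.03] yaw only [30.4, 30.3]
shift in tool units now [ 0.001 -0.007  0.005] q [ -1.8  14.1  83.8  11.3  80.6 -34.4] f [ 0.2 -0.6 -4.6]
```

View pics/b1.png

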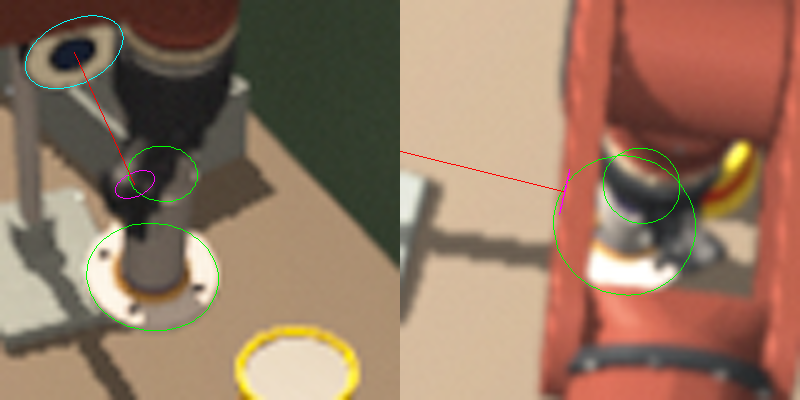

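```bash
python3 - <<'E'
from h import *
from rig import readout,manip
C0=pickle.load(open("D0.pkl","rb")); C,s0=pickle.load(open("D3.pkl","rb"))
d=cv2.absdiff(C0["side"]["image"],C["side"]["image"]).max(2)>45
n,l,st,ce=cv2.connectedComponentsWithStats(d.astype(np.uint8)); print([(st[i].tolist()) for i in range(1,n) if st[i,4]>15])
s=readout.state(); print(s["t"],np.abs(s["dq"]).max(),s["width"],s["wrist_force"])
manip.finish_job()
E
```

```text
[[0, 39, 309, 126, 7591], [0, 80, 107, 199, 7384], [85, 95, 33, 41, 678], [260, 103, 11, 4, 24], [132, 104, 11, 11, 54], [75, 124, 10, 12, 45], [47, 128, 6, 24, 116], [0, 199, 5, 15, 59], [108, 212, 46, 84, 1409], [61, 226, 313, 194, 14381], [255, 251, 30, 43, 623], [88, 255, 16, 14, 115], [278, 262, 19, 23, 187], [87, 266, 38, 21, 247], [10, 273, 29, 12, 168], [306, 291, 6, 8, 30], [273, 294, 16, 16, 173], [154, 324, 14, 20, 127], [285, 358, 5, 5, 19]]
18.2667 0.06708117209468327 0.04376551070354621 [-0.26335243 -0.5213064  -4.65367253]
the job is handed in; nothing more can be done
```

The job is handed in at about 18 s of the 48 s. The clamp is open and the arm is holding the stub still in front of the inspection camera.

**What I did**
1. I pushed the toggle handle over with the shut fingers until it met its stop, where the wrist force rose to about 23 N. A picture afterwards showed the clamp open.
2. I gripped the stub by its bare top from above and lifted it out. I turned it once in view to check which way the boss points, then carried it to the camera.

**Last checks**
- **Position:** by my measured lens pose, the boss face was 120.1 mm from the lens. It was within 0.2 mm of centre and aligned to within 0.1°. These figures come from the arm's own readings, not an independent measurement.
- **Pictures:** the predicted flange outline lay on the real one in both views.
- **Stillness and grip:** the joints were still (under 0.1°/s), the jaw opening was steady at 44 mm, and the wrist carried about 4.6 N, which fits the stub's weight.

**What is less certain**
- **Boss direction:** the individual fits ranged from 126° to 134°. I used 128°, so the boss could be a few degrees off the lens axis.
- **Camera direction:** I took a tilt of 11.3° from the ring light in two views. It should be good to about 2°.
- **Boss in the final pose:** it was hidden by the gripper and arm in both views, so I could not see it directly there.
- **Other things on the bench:** I compared the side view before and after, but changes from the arm and its shadow covered much of it, so the result was inconclusive. The unexpected forces that would suggest a bump never showed.

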